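# Seat the short blank against the length stop of the sawing cradle

### The job

Take the short square wooden blank, not the long one, and lay it lengthwise in the channel of the sawing cradle, clear of the stop block. Then slide it along the channel until you feel it seat firmly against the stop's sprung buffer, without shoving the stop off its setting, and let it go lying there. Leave the long batten where it is.

Things in the scene. Friction and masses are not known exactly. Their poses are not given: they have to be found in the camera images.
- blank: The short blank: a bare pale pine bar, 150 mm long with a 40 x 40 mm square section, about 0.13 kg, lying on the bench. Origin at the centre of its underside; x along its length (either end may lead), z up. It slides on wood with a drag of about 1 N or less.
- long_batten: The long batten, to be left alone: a bar of the same pine and the same 40 x 40 mm section but 280 mm long. Origin at the centre of its underside; x along its length, z up. It and the blank may change places.
- cradle: Sawing cradle, fixed: plywood board 120 (x) x 340 (y) x 18 mm thick with a dark cheek strip along each long side, 9 mm higher. Between them an open channel 60 mm wide runs along y, its floor 18 mm, cheek tops 27 mm above the bench. Origin on the bench under the middle; +y runs along the channel to the stop. Hold the blank with fingertips 12 mm or more above its underside, to clear the cheeks.
- stop_face (a point): Middle of the stop's front, which the blank's end must meet, 20 mm above the channel floor; axes as the cradle's, it looks to -y. The stop: dark wooden block 56 x 30 (along y) x 36 mm with a knob 55 mm above the floor, and 14 mm before it a black sprung buffer plate that gives 6 mm (about 7 N), then is solid; over 30 N the block slips. Set 45 to 125 mm to the +y side of the cradle's origin.
Mind the look-alikes: they are no part of the job. Leave any pink look-alike of the blank alone.

How it is judged (in metres and radians):
On the way, in this order (a step that is already met when the one before it is completed fails the run):
1. the blank lies lengthwise in the channel, its end at least 8 mm short of the stop (x of blank in the frame of cradle between -0.014 and 0.014 m and z of blank in the frame of cradle between 0.012 and 0.024 m and angle between the x axis of blank and the y axis of cradle, either way round below 0.175 rad and y of blank in the frame of stop_face below -0.083 m), for 0.1 s.
2. the blank's end is pressed against the stop with more than 2 N (x of blank in the frame of cradle between -0.014 and 0.014 m and z of blank in the frame of cradle between 0.012 and 0.024 m and angle between the x axis of blank and the y axis of cradle, either way round below 0.175 rad and contact force between blank and stop above 2 N), for 0.1 s.
At the end, for the whole second after the job is handed in: The blank rests flat in the channel (within 14 mm of its middle line, 10 degrees, underside within 6 mm of the floor), its end within 10 mm of the stop's face; the stop is within 10 mm of its setting, the long batten within 30 mm of where it lay (x of blank in the frame of cradle between -0.014 and 0.014 m and z of blank in the frame of cradle between 0.012 and 0.024 m and angle between the x axis of blank and the y axis of cradle, either way round below 0.175 rad and y of blank in the frame of stop_face between -0.085 and -0.063 m and angle between blank's own z axis and vertical below 0.12 rad and linear speed of blank below 0.02 m/s and distance of stop_face from where it was at the start of the episode below 0.01 m and distance of long_batten from where it was at the start of the episode below 0.03 m); the robot touches nothing.
It fails at once if the stop is shoved more than 10 mm off its setting (distance of stop_face from where it was at the start of the episode above 0.01 m).
It fails at once if the long batten is moved more than 30 mm (distance of long_batten from where it was at the start of the episode above 0.03 m).
It also fails if it takes over 40 s, if anything falls off the work surface, if the arm or the gripper's body presses on something with over 40 N, if the wrist force passes 120 N, or if a joint passes its speed limit or range.

### The arm

A 6-joint arm with a two-finger parallel gripper is mounted at the origin on the work surface. World frame = base frame: x ahead of the robot, y to its left, z up, the work surface at z = 0. Lengths are in mm, angles in rad, forces in N, time in s.
With the tool pointing down it reaches from about 250 to 850 mm from the base axis. Payload 12.5 kg.
Tool frame: the origin (TCP) lies at the very end of the fingers, on their centre line; the grasp point (between the pads) lies 19 mm behind it (ctrl.grip_point_offset is the distance from the TCP to the grasp point, in mm); z points along the fingers, y is the line along which they close (so a half turn about z gives the same grasp; the last joint's range is limited). The gripper opens to 93 mm and grips with 3 to 60 N. Pads are 15 mm wide; open, the fingers measure 128 mm over their backs; the gripper's body (75 mm by 188 mm) begins 65 mm behind the grasp point.
Start: joints at [1.182, 0.351, 1.652, -0, 1.139, -0.085], TCP at [164.5, 524.809, 218.633] pointing down, gripper open.
Joint ranges: [-2.75, 2.75], [-0.79, 2.1], [0.01, 2.65], [-1.57, 4.71], [0.07, 3.14], [-2.87, 2.87]. Speed limits (rad/s): [2.22, 2.22, 2.79, 3.14, 3.14, 3.14].

### API

Orientations are given as a unit quaternion [x, y, z, w].
In Python, from station import ctrl gives the robot as it stands. The module is installed in compiled form; this text tells all that it offers.
- The arm moves only by the tool carry_out, never from a script. Its argument "steps" is a list of rows, each an object with "xyz": the shift along the tool's x, y, z each as a share of 50 mm, from -1 to 1, a list of three; "rotation": the turn, a rotation vector about the tool's x, y, z each as a share of 5 degrees, from -1 to 1, a list of three. In form: [{"xyz": [x, y, z], "rotation": [rx, ry, rz]}, ...]. A call has 1 to 10 rows; each row shifts and turns the commanded pose from where the row before left it, along the tool's axes as they then stand; what a row does not reach is not made up. A row lasts 1/10 s, in which the tool goes at most 50 mm and 8.59 degrees, less where a joint would pass 70% of its speed; a pose out of reach is approached as far as the arm can. A call with a number of a shift or a turn outside -1 to 1 is refused whole. A call with a gripper value outside its range is refused whole. "jaw" is the opening, from 0 (shut) to 1 (fully open), set as the call begins (left out, the last holds). The fingers move at their own pace and stop on an object; the grip force is fixed at half the most. Time passes only in rows, so rows that do not move let the fingers close. It gives the time, the measured TCP pose, the force, the opening and the grip force at its end, in the units of the state.
- ctrl.read_state(): the state, without advancing time (a new reading comes with each control period).
- ctrl.get_image(name): name is "side" or "top"; returns the picture (384x512x3 uint8, red, green, blue); there is no depth.
- ctrl.camera_params(name): a dict with "fx", "fy", "cx", "cy" (pixels), "rvec" (rotation vector, rad) and "tvec" (3), from world to camera coordinates, as OpenCV has them. Camera axes: x right, y down, z forward; pixel columns grow to the right and rows downward; lengths in mm; the calibration is good to about 2 mm. A picture is of the moment at which its call begins. camera_params takes no time and is no camera call.
- ctrl.hand_in(): hands the job in; it is judged then, once.
The state is a dict: "time_s": time; "joint_positions": joint angles; "qvel": joint speeds; "effort": joint torques, N m; "ee_pos": TCP position; "ee_rot": TCP orientation; "ft_force": force on the tool from outside, world axes, zero at the start; "moment": the same for the moment, N m; "opening": finger opening in mm; "grip_force": force on a finger pad.
Only numpy, scipy, OpenCV 4.12 (cv2) and the standard library are available. Lean on these libraries where they do the work, as an engineer would, in place of code of your own. Each camera call takes 0.05 s, during which the arm holds its last target. There are 200 camera calls.

## Working session

There is one attempt and no reset: what is moved stays moved. The work goes in short steps, Python scripts to look and compute and a tool call to move; the robot and the scene stay as the last step left them, time stands still between calls to the robot, and variables do not carry over. Pictures are saved under pics/ and viewed, at most 10 in all, crops included, and the job is handed in when it is done.

Besides the shell and the picture viewer there is one more tool, called after "Call:" as name(argument=value, ...) on one line, values as JSON. carry_out: Moves the arm, as the interface text tells. Shift numbers are shares of 50 mm and turn numbers shares of 5 degrees, none past 1 either way. Its arguments: {"type":"object","properties":{"steps":{"type":"array"},"jaw":{"type":"number"}},"required":["steps"]}

```bash
mkdir -p pics; cat > h.py <<'E'
import numpy as np, cv2
from station import ctrl
from scipy.spatial.transform import Rotation as R
def snap(n,f): 
    im=ctrl.get_image(n); cv2.imwrite(f,im[:,:,::-1]); return im
def ray(n,uv,z):
    p=ctrl.camera_params(n); Rm=R.from_rotvec(np.ravel(p["rvec"])).as_matrix(); t=np.ravel(p["tvec"])
    o=-Rm.T@t; d=Rm.T@np.array([(uv[0]-p["cx"])/p["fx"],(uv[1]-p["cy"])/p["fy"],1.])
    return (o+d*(z-o[2])/d[2]).round(1)
E
python3 - <<'E'
from h import *
snap("top","pics/t0.png");snap("side","pics/s0.png")
s=ctrl.read_state();print(s["ee_pos"],s["ee_rot"],s["opening"],s["time_s"],s["ft_force"])
E
```

```text
[164.38840375 524.53070822 218.1631118 ] [ 1.51309586e-01  9.88486287e-01 -5.05976817e-04 -1.14541849e-04] 93.14349317380623 0.1 [0.45124253 1.40203756 0.83879663]
```

View pics/t0.png

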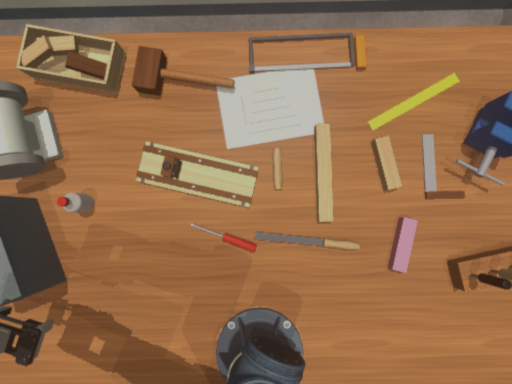

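View pics/s0.png

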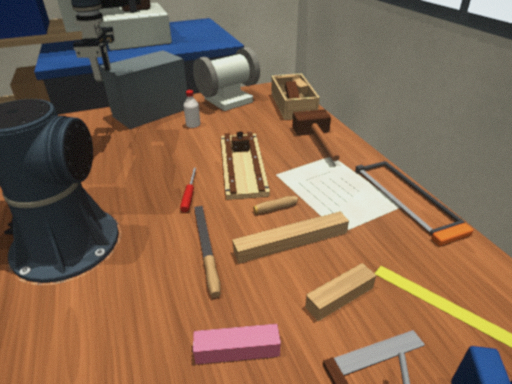

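The top view shows four bar-like things: a long batten at (324,172), a short pale bar at (388,163), a pink bar at (404,245) and a round handle at (278,168). The short pale bar fits the blank: it is bare pine and about half the batten's length. The cradle is at (198,174), with the stop near its left end at (170,168). I'll confirm these in enlarged crops.

```bash
python3 - <<'E'
from h import *
im=cv2.imread("pics/t0.png")
a=cv2.resize(im[125:200,360:420],None,fx=7,fy=7,interpolation=cv2.INTER_CUBIC)
b=cv2.resize(im[135:215,130:265],None,fx=5.9,fy=5.9,interpolation=cv2.INTER_CUBIC)
cv2.imwrite("pics/a.png",a);cv2.imwrite("pics/b.png",b)
for n in("top","side"):
    p=ctrl.camera_params(n);print(n,p["fx"],-R.from_rotvec(np.ravel(p["rvec"])).as_matrix().T@np.ravel(p["tvec"]))
for uv in [(388,163),(324,172),(404,245),(198,174),(170,168),(260,350)]: print(uv,ray("top",uv,30))
E
```

```text
top 357.2289860555682 [ 386.44927435  -11.11265357 1050.74994616]
side 388.8736036333662 [ 197.59995955 -799.09710597  647.40548279]
(388, 163) [ 531.5 -379.2   30. ]
(324, 172) [ 508.6 -195.5   30. ]
(404, 245) [ 297.5 -415.6   30. ]
(198, 174) [508.7 166.4  30. ]
(170, 168) [527.5 247.2  30. ]
(260, 350) [12.4 -4.2 30. ]
```

View pics/a.png

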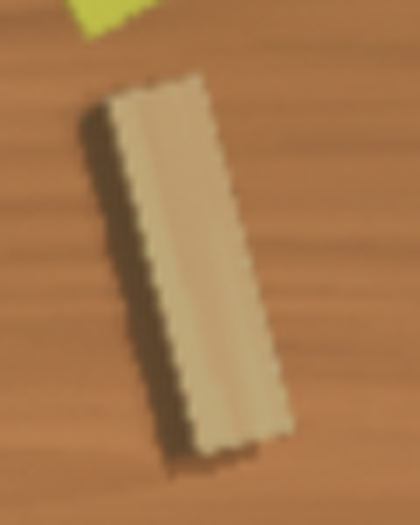

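View pics/b.png

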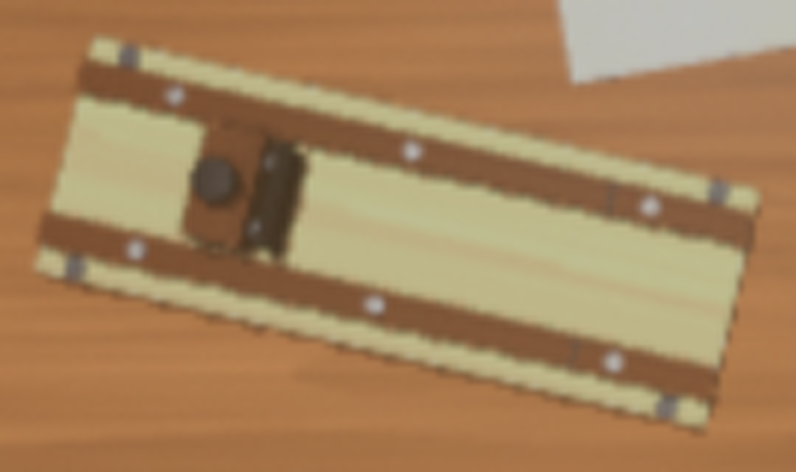

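The crops confirm it: a bare pine bar with top corners at crop (110,100), (202,75), (295,432), (200,456), so that's the blank. The cradle's board corners are at crop (95,38), (760,190), (706,432), (37,268). The stop's buffer front runs from (305,150) to (283,260).

```bash
python3 - <<'E'
from h import *
def C(pts,s,o,z): return np.array([ray("top",((u+.5)/s-.5+o[0],(v+.5)/s-.5+o[1]),z) for u,v in pts])
A=C([(110,100),(202,75),(295,432),(200,456)],7,(360,125),40)
B=C([(95,38),(760,190),(706,432),(37,268)],5.9,(130,135),18)
F=C([(305,150),(283,260)],5.9,(130,135),45)
for X in(A,B): print(X[:,:2],X.mean(0),np.linalg.norm(np.roll(X,-1,0)-X,axis=1))
ax=(A[0]+A[1]-A[2]-A[3])[:2]; ya=(B[0]+B[3]-B[1]-B[2])[:2]
print("blank ax deg",np.degrees(np.arctan2(ax[1],ax[0])),"cradle y deg",np.degrees(np.arctan2(ya[1],ya[0])))
y=ya/np.linalg.norm(ya); x=np.array([y[1],-y[0]]); c=B.mean(0)[:2]
print("y",y,"x",x,"front local",[( (f[:2]-c)@x,(f[:2]-c)@y) for f in F])
s=ctrl.read_state();m=R.from_quat(s["ee_rot"]).as_matrix();print(m.round(3),s["joint_positions"])
# crosscheck with side view: project predicted blank corners
p=ctrl.camera_params("side");K=np.array([[p["fx"],0,p["cx"]],[0,p["fy"],p["cy"]],[0,0,1]])
print(cv2.projectPoints(np.vstack([A,B,np.c_[F[:,:2],[45,45]]]).astype(float),np.ravel(p["rvec"]),np.ravel(p["tvec"]).astype(float),K,None)[0].reshape(-1,2).round(0))
E
```

```text
[[ 600.  -342.1]
 [ 609.6 -379.8]
 [ 463.2 -411.8]
 [ 454.1 -373.2]] [ 531.725 -376.725   40.   ] [ 38.90308471 149.85646466  39.65816435 149.17781336]
[[609.9 321.7]
 [528.4  -7.6]
 [409.5  20.6]
 [495.5 350. ]] [510.825 171.175  18.   ] [339.2355229  122.19840424 340.44141934 117.84841959]
blank ax deg 12.181741143510877 cradle y deg 75.7327181709639
y [0.24644563 0.96915662] x [ 0.96915662 -0.24644563] front local [(np.float64(25.873664172987702), np.float64(47.87817615849057)), (np.float64(-28.250165091818925), np.float64(45.25880491445806))]
[[-0.954  0.299 -0.   ]
 [ 0.299  0.954 -0.001]
 [ 0.    -0.001 -1.   ]] [ 1.18240342e+00  3.51166197e-01  1.65236273e+00 -1.58492822e-05
  1.13910119e+00 -8.46002725e-02]
[[362. 264.]
 [377. 275.]
 [320. 309.]
 [306. 295.]
 [255. 133.]
 [270. 191.]
 [225. 195.]
 [221. 136.]
 [249. 145.]
 [232. 146.]]
```

Call:
carry_out(steps=[{"xyz": [0,0,0],"rotation": [0,0,1]},{"xyz": [0,0,0],"rotation": [0,0,1]},{"xyz": [0,0,0],"rotation": [0,0,1]},{"xyz": [0,0,0],"rotation": [0,0,1]},{"xyz": [0,0,0],"rotation": [0,0,1]},{"xyz": [0,0,0],"rotation": [0,0,1]},{"xyz": [0,0,0],"rotation": [0,0,1]},{"xyz": [0,0,0],"rotation": [0,0,1]},{"xyz": [0,0,0],"rotation": [0,0,1]},{"xyz": [0,0,0],"rotation": [0,0,1]}], jaw=1)

```text
time_s: 1.1
ee_pos: [164.4, 524.6, 218.3]
ee_rot: [0.556, 0.831, -0.0, 0.0]
ft_force: [0.0, -0.2, -0.2]
opening: 93.2
grip_force: 0.0
```

Call:
carry_out(steps=[{"xyz": [0,0,0],"rotation": [0,0,1]},{"xyz": [0,0,0],"rotation": [0,0,1]},{"xyz": [0,0,0],"rotation": [0,0,1]},{"xyz": [0,0,0],"rotation": [0,0,1]},{"xyz": [0,0,0],"rotation": [0,0,1]},{"xyz": [0,0,0],"rotation": [0,0,1]},{"xyz": [0,0,0],"rotation": [0,0,1]},{"xyz": [0,0,0],"rotation": [0,0,1]},{"xyz": [0,0,0],"rotation": [0,0,1]},{"xyz": [0,0,0],"rotation": [0,0,1]}])

```text
time_s: 2.1
ee_pos: [164.4, 524.6, 218.3]
ee_rot: [0.855, 0.518, -0.0, 0.0]
ft_force: [0.6, -0.0, -0.2]
opening: 93.0
grip_force: 0.0
```

Call:
carry_out(steps=[{"xyz": [0,0,0],"rotation": [0,0,1]},{"xyz": [0,0,0],"rotation": [0,0,1]},{"xyz": [0,0,0],"rotation": [0,0,1]},{"xyz": [0,0,0],"rotation": [0,0,1]},{"xyz": [0,0,0],"rotation": [0,0,1]},{"xyz": [0,0,0],"rotation": [0,0,1]},{"xyz": [0,0,0],"rotation": [0,0,1]},{"xyz": [0,0,0],"rotation": [0,0,1]},{"xyz": [0,0,0],"rotation": [0,0,1]},{"xyz": [0,0,0],"rotation": [0,0,1]}])

```text
time_s: 3.1
ee_pos: [164.4, 524.6, 218.3]
ee_rot: [0.994, 0.108, -0.0, 0.0]
ft_force: [-0.0, 0.4, -0.4]
opening: 93.1
grip_force: 0.0
```

```bash
cat >> h.py <<'E'
def go(x,y,z,yaw):
    "remaining shift (tool axes, in units of 50 mm) and turn (units of 5 deg) to tool-x heading yaw deg, pointing down"
    s=ctrl.read_state(); r=R.from_quat(s["ee_rot"]); m=r.as_matrix(); p=np.array(s["ee_pos"])
    c,q=np.cos(np.radians(yaw)),np.sin(np.radians(yaw)); G=np.array([[c,q,0],[q,-c,0],[0,0,-1]])
    d=np.array([x,y,z])-p
    print("t",s["time_s"],"p",p.round(1),"open",round(s["opening"],1),"grip",np.round(s["grip_force"],1),"F",np.round(s["ft_force"],1),"yaw",np.degrees(np.arctan2(m[1,0],m[0,0])).round(2))
    print("shift now-axes",(m.T@d/50).round(3),"shift goal-axes",(G.T@d/50).round(3),"turn",(np.degrees((r.inv()*R.from_matrix(G)).as_rotvec())/5).round(3),"q",np.round(s["joint_positions"],2))
E
python3 -c "
from h import *
go(532,-377,120,12.2)"
```

```text
t 3.1 p [164.4 524.6 218.3] open 93.1 grip 0.0 F [-0.   0.4 -0.4] yaw 12.39
shift now-axes [ 3.312 19.189  1.976] shift goal-axes [ 3.375 19.179  1.966] turn [0.007 0.004 0.038] q [ 1.18  0.35  1.65 -0.    1.14  2.54]
```

Call:
carry_out(steps=[{"xyz": [0.15,0.85,0],"rotation": [0,0,0]},{"xyz": [0.15,0.85,0],"rotation": [0,0,0]},{"xyz": [0.15,0.85,0],"rotation": [0,0,0]},{"xyz": [0.15,0.85,0],"rotation": [0,0,0]},{"xyz": [0.15,0.85,0],"rotation": [0,0,0]},{"xyz": [0.15,0.85,0],"rotation": [0,0,0]},{"xyz": [0.15,0.85,0],"rotation": [0,0,0]},{"xyz": [0.15,0.85,0],"rotation": [0,0,0]},{"xyz": [0.15,0.85,0],"rotation": [0,0,0]},{"xyz": [0.15,0.85,0],"rotation": [0,0,0]}])

```text
time_s: 4.1
ee_pos: [330.5, 124.7, 218.7]
ee_rot: [0.994, 0.11, 0.0, -0.0]
ft_force: [0.9, 0.4, -0.2]
opening: 93.3
grip_force: 0.0
```

Call:
carry_out(steps=[{"xyz": [0.15,0.85,0],"rotation": [0,0,0]},{"xyz": [0.15,0.85,0],"rotation": [0,0,0]},{"xyz": [0.15,0.85,0],"rotation": [0,0,0]},{"xyz": [0.15,0.85,0],"rotation": [0,0,0]},{"xyz": [0.15,0.85,0],"rotation": [0,0,0]},{"xyz": [0.15,0.85,0],"rotation": [0,0,0]},{"xyz": [0.15,0.85,0],"rotation": [0,0,0]},{"xyz": [0.15,0.85,0],"rotation": [0,0,0]},{"xyz": [0.15,0.85,0],"rotation": [0,0,0]},{"xyz": [0.15,0.85,0],"rotation": [0,0,0]}])

```text
time_s: 5.1
ee_pos: [496.5, -273.8, 218.3]
ee_rot: [0.994, 0.11, -0.0, -0.0]
ft_force: [0.6, 0.6, 0.5]
opening: 93.2
grip_force: 0.0
```

```bash
python3 -c "
from h import *
go(532,-377,120,12.2)"
```

```text
t 5.1 p [ 496.5 -273.8  218.3] open 93.2 grip 0.0 F [0.6 0.6 0.5] yaw 12.58
shift now-axes [0.245 2.171 1.965] shift goal-axes [0.259 2.168 1.966] turn [-0.005  0.004  0.075] q [-0.59  0.38  1.61  0.    1.15  0.77]
```

Call:
carry_out(steps=[{"xyz": [0.06,0.55,0.2],"rotation": [0,0,0.08]},{"xyz": [0.06,0.55,0.4],"rotation": [0,0,0]},{"xyz": [0.06,0.55,0.6],"rotation": [0,0,0]},{"xyz": [0.07,0.52,0.76],"rotation": [0,0,0]},{"xyz": [0,0,0],"rotation": [0,0,0]}])

```text
time_s: 5.6
ee_pos: [529.5, -375.9, 114.3]
ee_rot: [0.994, 0.105, -0.003, -0.003]
ft_force: [-1.2, 0.6, 0.1]
opening: 93.0
grip_force: 0.0
```

```bash
python3 -c "
from h import *
go(532,-377,15,12.2)"
```

```text
t 5.6 p [ 529.5 -375.9  114.3] open 93.0 grip 0.0 F [-1.2  0.6  0.1] yaw 12.1
shift now-axes [0.055 0.046 1.986] shift goal-axes [0.044 0.033 1.986] turn [-0.076  0.064 -0.021] q [-0.69  0.64  1.46 -0.    1.05  0.67]
```

Call:
carry_out(steps=[{"xyz": [0.02,0.02,0.4],"rotation": [0,0,0]},{"xyz": [0.02,0.02,0.4],"rotation": [0,0,0]},{"xyz": [0,0,0.4],"rotation": [0,0,0]},{"xyz": [0,0,0.3],"rotation": [0,0,0]},{"xyz": [0,0,0.2],"rotation": [0,0,0]},{"xyz": [0,0,0.1],"rotation": [0,0,0]},{"xyz": [0,0,0],"rotation": [0,0,0]},{"xyz": [0,0,0],"rotation": [0,0,0]}])

```text
time_s: 6.4
ee_pos: [534.3, -377.2, 31.4]
ee_rot: [0.994, 0.106, 0.0, 0.0]
ft_force: [-0.1, -0.9, 0.7]
opening: 92.9
grip_force: 0.0
```

```bash
python3 -c "
from h import *
go(532,-377,15,12.2)"
```

```text
t 6.4 p [ 534.3 -377.2   31.4] open 92.9 grip 0.0 F [-0.1 -0.9  0.7] yaw 12.19
shift now-axes [-0.044 -0.013  0.328] shift goal-axes [-0.044 -0.013  0.328] turn [ 0.009 -0.008 -0.002] q [-0.69  0.76  1.49  0.    0.9   0.67]
```

Call:
carry_out(steps=[{"xyz": [-0.02,0,0.13],"rotation": [0,0,0]},{"xyz": [-0.02,0,0.1],"rotation": [0,0,0]},{"xyz": [0,0,0.1],"rotation": [0,0,0]},{"xyz": [0,0,0],"rotation": [0,0,0]}])

```text
time_s: 6.8
ee_pos: [531.5, -377.0, 13.2]
ee_rot: [0.994, 0.106, -0.0, -0.0]
ft_force: [-0.5, 0.0, -0.3]
opening: 93.1
grip_force: 0.0
```

Call:
carry_out(steps=[{"xyz": [0,0,0],"rotation": [0,0,0]},{"xyz": [0,0,0],"rotation": [0,0,0]},{"xyz": [0,0,0],"rotation": [0,0,0]},{"xyz": [0,0,0],"rotation": [0,0,0]},{"xyz": [0,0,0],"rotation": [0,0,0]},{"xyz": [0,0,0],"rotation": [0,0,0]},{"xyz": [0,0,0],"rotation": [0,0,0]},{"xyz": [0,0,0],"rotation": [0,0,0]}], jaw=0)

```text
time_s: 7.6
ee_pos: [531.9, -377.3, 14.2]
ee_rot: [0.994, 0.106, -0.0, -0.0]
ft_force: [-0.2, 1.5, 0.2]
opening: 39.8
grip_force: 30.0
```

Call:
carry_out(steps=[{"xyz": [0,0,-0.3],"rotation": [0,0,0]},{"xyz": [0,0,-0.5],"rotation": [0,0,0]},{"xyz": [0,0,-0.7],"rotation": [0,0,0]},{"xyz": [0,0,-0.7],"rotation": [0,0,-0.7]},{"xyz": [0,0,-0.3],"rotation": [0,0,-1]},{"xyz": [0,0,0],"rotation": [0,0,-1]},{"xyz": [0,0,0],"rotation": [0,0,-1]},{"xyz": [0,0,0],"rotation": [0,0,-1]},{"xyz": [0,0,0],"rotation": [0,0,-1]},{"xyz": [0,0,0],"rotation": [0,0,-1]}])

```text
time_s: 8.6
ee_pos: [532.0, -377.4, 140.2]
ee_rot: [0.921, 0.39, 0.0, 0.0]
ft_force: [-0.3, 0.3, -0.8]
opening: 39.5
grip_force: 30.0
```

Call:
carry_out(steps=[{"xyz": [0,0,0],"rotation": [0,0,-1]},{"xyz": [0,0,0],"rotation": [0,0,-1]},{"xyz": [0,0,0],"rotation": [0,0,-1]},{"xyz": [0,0,0],"rotation": [0,0,-1]},{"xyz": [0,0,0],"rotation": [0,0,-1]},{"xyz": [0,0,0],"rotation": [0,0,-1]},{"xyz": [0,0,0],"rotation": [0,0,0]}])

```text
time_s: 9.3
ee_pos: [532.0, -377.4, 140.1]
ee_rot: [0.789, 0.614, 0.0, 0.0]
ft_force: [0.4, -0.7, -2.0]
opening: 39.9
grip_force: 30.0
```

```bash
python3 -c "
from h import *
go(497.3,117.9,120,75.7)"
```

```text
t 9.3 p [ 532.  -377.4  140.1] open 39.9 grip 30.0 F [ 0.4 -0.7 -2. ] yaw 75.77
shift now-axes [ 9.431 -3.108  0.397] shift goal-axes [ 9.427 -3.119  0.402] turn [0.007 0.004 0.013] q [-0.69  0.62  1.44 -0.    1.09 -0.44]
```

Call:
carry_out(steps=[{"xyz": [0.3,-0.1,0],"rotation": [0,0,0]},{"xyz": [0.6,-0.2,0],"rotation": [0,0,0]},{"xyz": [0.7,-0.23,0],"rotation": [0,0,0]},{"xyz": [0.7,-0.23,0],"rotation": [0,0,0]},{"xyz": [0.7,-0.23,0],"rotation": [0,0,0]},{"xyz": [0.7,-0.23,0],"rotation": [0,0,0]},{"xyz": [0.7,-0.23,0],"rotation": [0,0,0]},{"xyz": [0.7,-0.23,0],"rotation": [0,0,0]},{"xyz": [0.7,-0.23,0],"rotation": [0,0,0]},{"xyz": [0.7,-0.23,0],"rotation": [0,0,0]}])

```text
time_s: 10.3
ee_pos: [508.5, -34.6, 139.9]
ee_rot: [0.791, 0.612, 0.0, 0.0]
ft_force: [0.8, -0.5, -0.0]
opening: 40.0
grip_force: 30.0
```

Call:
carry_out(steps=[{"xyz": [0.7,-0.23,0],"rotation": [0,0,0]},{"xyz": [0.7,-0.23,0],"rotation": [0,0,0]},{"xyz": [0.7,-0.23,0.1],"rotation": [0,0,0]},{"xyz": [0.5,-0.18,0.3],"rotation": [0,0,0]},{"xyz": [0.33,-0.1,0.4],"rotation": [0,0,0]},{"xyz": [0,0,0.2],"rotation": [0,0,0]},{"xyz": [0,0,0],"rotation": [0,0,0]},{"xyz": [0,0,0],"rotation": [0,0,0]}])

```text
time_s: 11.1
ee_pos: [498.2, 117.3, 89.8]
ee_rot: [0.79, 0.613, 0.0, 0.0]
ft_force: [0.1, -0.3, 0.4]
opening: 39.8
grip_force: 30.0
```

```bash
python3 - <<'E'
from h import *
go(497.3,117.9,33,75.7)
im=snap("top","pics/t1.png")[135:215,130:265,::-1]
cv2.imwrite("pics/c.png",cv2.resize(im,None,fx=5.9,fy=5.9,interpolation=cv2.INTER_CUBIC))
E
```

```text
t 11.1 p [498.2 117.3  89.8] open 39.8 grip 30.0 F [ 0.1 -0.3  0.4] yaw 75.6
shift now-axes [ 0.008 -0.022  1.136] shift goal-axes [ 0.008 -0.021  1.136] turn [ 0.006 -0.001 -0.02 ] q [ 0.14  0.46  1.86 -0.    0.82  0.39]
```

View pics/c.png

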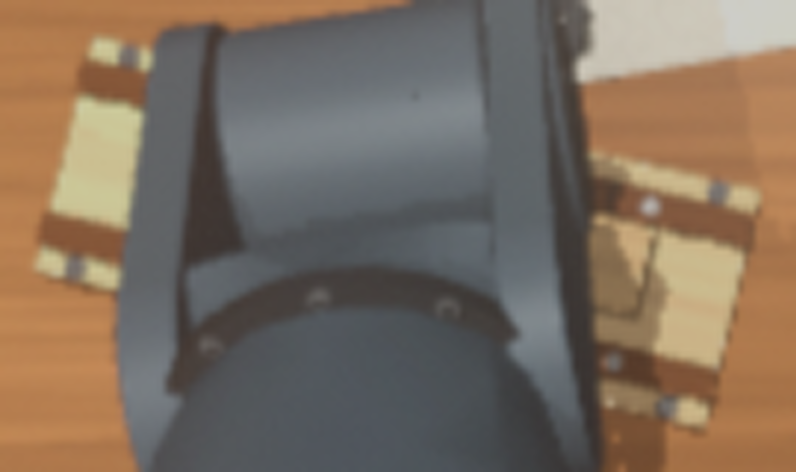

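The arm covers most of the cradle in this view. The blank's tail end shows at crop (657,233)–(640,318), between the cheeks and parallel to the channel. Next I'll lower it.

Call:
carry_out(steps=[{"xyz": [0,-0.02,0.3],"rotation": [0,0,0]},{"xyz": [0,0,0.3],"rotation": [0,0,0]},{"xyz": [0,0,0.25],"rotation": [0,0,0]},{"xyz": [0,0,0.15],"rotation": [0,0,0]},{"xyz": [0,0,0.08],"rotation": [0,0,0]},{"xyz": [0,0,0.04],"rotation": [0,0,0]},{"xyz": [0,0,0],"rotation": [0,0,0]}])

```text
time_s: 11.85
ee_pos: [497.0, 118.2, 33.3]
ee_rot: [0.79, 0.614, 0.0, 0.0]
ft_force: [-0.7, -0.0, -0.5]
opening: 39.8
grip_force: 30.0
```

```bash
python3 - <<'E'
from h import *
go(497.3,117.9,32.2,75.7)
snap("side","pics/s1.png")
im=cv2.imread("pics/s1.png")[90:210,180:310]
cv2.imwrite("pics/d.png",cv2.resize(im,None,fx=5,fy=5,interpolation=cv2.INTER_CUBIC))
E
```

```text
t 11.85 p [497.  118.2  33.3] open 39.8 grip 30.0 F [-0.7 -0.  -0.5] yaw 75.69
shift now-axes [-0.004  0.007  0.022] shift goal-axes [-0.004  0.007  0.022] turn [ 0.003 -0.001 -0.002] q [ 0.14  0.56  1.88 -0.    0.7   0.39]
```

View pics/d.png

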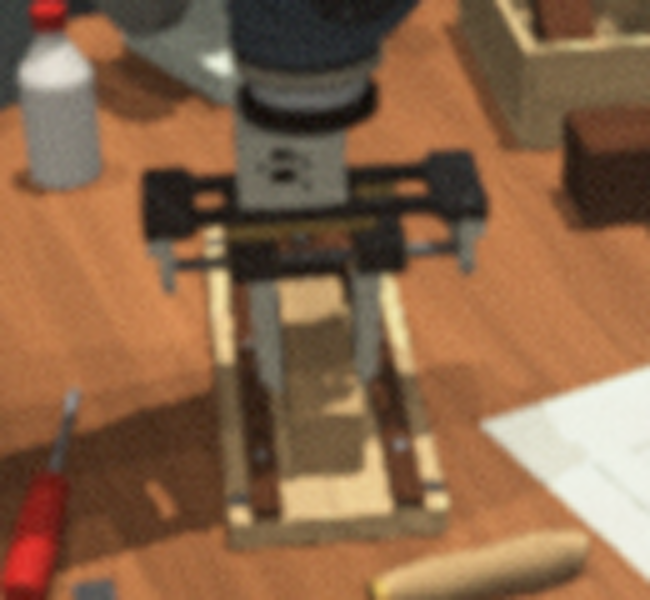

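The side view shows the blank lengthwise between the cheeks, with its near end at crop (325,445) and the fingers clear above the cheeks. I'll lower it the last millimetre and slide toward the stop.

Call:
carry_out(steps=[{"xyz": [0,0.03,0.02],"rotation": [0,0,0]},{"xyz": [0,0,0],"rotation": [0,0,0]},{"xyz": [0.08,0,0],"rotation": [0,0,0]},{"xyz": [0.08,0,0],"rotation": [0,0,0]},{"xyz": [0.08,0,0],"rotation": [0,0,0]},{"xyz": [0.06,0,0],"rotation": [0,0,0]},{"xyz": [0.04,0,0],"rotation": [0,0,0]},{"xyz": [0,0,0],"rotation": [0,0,0]}])

```text
time_s: 12.7
ee_pos: [502.5, 134.6, 32.1]
ee_rot: [0.79, 0.614, 0.0, 0.0]
ft_force: [0.6, 0.6, -0.3]
opening: 39.8
grip_force: 30.0
```

Call:
carry_out(steps=[{"xyz": [0.04,0,0],"rotation": [0,0,0]},{"xyz": [0.04,0,0],"rotation": [0,0,0]},{"xyz": [0,0,0],"rotation": [0,0,0]}])

```text
time_s: 13.0
ee_pos: [503.5, 138.4, 32.1]
ee_rot: [0.79, 0.614, 0.0, -0.0]
ft_force: [-0.1, 0.1, -0.6]
opening: 39.8
grip_force: 30.0
```

Call:
carry_out(steps=[{"xyz": [0.04,0,0],"rotation": [0,0,0]},{"xyz": [0,0,0],"rotation": [0,0,0]},{"xyz": [0,0,0],"rotation": [0,0,0]}])

```text
time_s: 13.3
ee_pos: [504.0, 140.1, 32.1]
ee_rot: [0.79, 0.614, 0.0, 0.0]
ft_force: [-0.2, 0.2, -0.6]
opening: 39.9
grip_force: 30.0
```

Call:
carry_out(steps=[{"xyz": [0.04,0,0],"rotation": [0,0,0]},{"xyz": [0,0,0],"rotation": [0,0,0]},{"xyz": [0,0,0],"rotation": [0,0,0]}])

```text
time_s: 13.6
ee_pos: [504.5, 142.1, 32.1]
ee_rot: [0.79, 0.614, -0.0, -0.0]
ft_force: [-0.3, -0.4, -0.5]
opening: 39.7
grip_force: 30.0
```

Call:
carry_out(steps=[{"xyz": [0.04,0,0],"rotation": [0,0,0]},{"xyz": [0,0,0],"rotation": [0,0,0]},{"xyz": [0,0,0],"rotation": [0,0,0]}])

```text
time_s: 13.9
ee_pos: [505.0, 144.1, 32.1]
ee_rot: [0.79, 0.614, 0.0, 0.0]
ft_force: [0.0, 0.1, -0.9]
opening: 39.8
grip_force: 30.0
```

Call:
carry_out(steps=[{"xyz": [0.04,0,0],"rotation": [0,0,0]},{"xyz": [0,0,0],"rotation": [0,0,0]},{"xyz": [0,0,0],"rotation": [0,0,0]}])

```text
time_s: 14.2
ee_pos: [505.4, 146.0, 32.1]
ee_rot: [0.79, 0.614, 0.0, 0.0]
ft_force: [-0.2, -0.0, -0.9]
opening: 39.9
grip_force: 30.0
```

Call:
carry_out(steps=[{"xyz": [0.04,0,0],"rotation": [0,0,0]},{"xyz": [0,0,0],"rotation": [0,0,0]},{"xyz": [0,0,0],"rotation": [0,0,0]}])

```text
time_s: 14.5
ee_pos: [505.9, 148.0, 32.1]
ee_rot: [0.79, 0.614, 0.0, 0.0]
ft_force: [-0.2, 0.6, -1.7]
opening: 39.6
grip_force: 30.0
```

Call:
carry_out(steps=[{"xyz": [0.04,0,0],"rotation": [0,0,0]},{"xyz": [0,0,0],"rotation": [0,0,0]},{"xyz": [0,0,0],"rotation": [0,0,0]}])

```text
time_s: 14.8
ee_pos: [506.4, 149.8, 32.1]
ee_rot: [0.79, 0.614, -0.0, 0.0]
ft_force: [-0.7, -1.9, 0.1]
opening: 40.2
grip_force: 30.0
```

Call:
carry_out(steps=[{"xyz": [0.04,0,0],"rotation": [0,0,0]},{"xyz": [0,0,0],"rotation": [0,0,0]},{"xyz": [0,0,0],"rotation": [0,0,0]}])

```text
time_s: 15.1
ee_pos: [506.9, 151.6, 32.1]
ee_rot: [0.79, 0.614, -0.0, 0.0]
ft_force: [-0.4, -4.0, -0.1]
opening: 39.8
grip_force: 30.0
```

Call:
carry_out(steps=[{"xyz": [0.04,0,0],"rotation": [0,0,0]},{"xyz": [0,0,0],"rotation": [0,0,0]},{"xyz": [0,0,0],"rotation": [0,0,0]}])

```text
time_s: 15.4
ee_pos: [507.3, 153.4, 32.1]
ee_rot: [0.79, 0.614, -0.0, 0.0]
ft_force: [-1.0, -5.6, 1.8]
opening: 39.6
grip_force: 30.0
```

Call:
carry_out(steps=[{"xyz": [0.02,0,0],"rotation": [0,0,0]},{"xyz": [0,0,0],"rotation": [0,0,0]},{"xyz": [0,0,0],"rotation": [0,0,0]}])

```text
time_s: 15.7
ee_pos: [507.5, 154.1, 32.1]
ee_rot: [0.79, 0.614, -0.0, 0.0]
ft_force: [-2.3, -8.3, 2.6]
opening: 39.8
grip_force: 30.0
```

The blank is seated firmly at about 8.5 N, with the buffer at the end of its travel. If I let go here, the spring could throw the blank back, so I'll ease off to a light contact before opening.

Call:
carry_out(steps=[{"xyz": [-0.03,0,0],"rotation": [0,0,0]},{"xyz": [-0.03,0,0],"rotation": [0,0,0]},{"xyz": [-0.03,0,0],"rotation": [0,0,0]},{"xyz": [0,0,0],"rotation": [0,0,0]},{"xyz": [0,0,0],"rotation": [0,0,0]}])

```text
time_s: 16.2
ee_pos: [506.5, 150.3, 32.1]
ee_rot: [0.79, 0.614, -0.0, -0.0]
ft_force: [-0.6, -3.3, -0.2]
opening: 39.8
grip_force: 30.0
```

Call:
carry_out(steps=[{"xyz": [-0.03,0,0],"rotation": [0,0,0]},{"xyz": [0,0,0],"rotation": [0,0,0]},{"xyz": [0,0,0],"rotation": [0,0,0]}])

```text
time_s: 16.5
ee_pos: [506.2, 148.9, 32.1]
ee_rot: [0.79, 0.614, 0.0, -0.0]
ft_force: [-0.0, -1.1, -1.1]
opening: 39.8
grip_force: 30.0
```

Call:
carry_out(steps=[{"xyz": [0,0,0],"rotation": [0,0,0]},{"xyz": [0,0,0],"rotation": [0,0,0]},{"xyz": [0,0,0],"rotation": [0,0,0]},{"xyz": [0,0,0],"rotation": [0,0,0]},{"xyz": [0,0,0],"rotation": [0,0,0]}], jaw=0.75)

```text
time_s: 17.0
ee_pos: [506.2, 148.9, 32.2]
ee_rot: [0.79, 0.614, 0.0, 0.0]
ft_force: [0.8, -0.7, -1.3]
opening: 69.2
grip_force: 0.0
```

Call:
carry_out(steps=[{"xyz": [0,0,-0.2],"rotation": [0,0,0]},{"xyz": [0,0,-0.4],"rotation": [0,0,0]},{"xyz": [0,0,-0.7],"rotation": [0,0,0]},{"xyz": [-0.3,0,-0.8],"rotation": [0,0,0]},{"xyz": [-0.8,0,-0.5],"rotation": [0,0,0]},{"xyz": [-0.9,0,0],"rotation": [0,0,0]},{"xyz": [-0.9,0,0],"rotation": [0,0,0]},{"xyz": [-0.9,0,0],"rotation": [0,0,0]},{"xyz": [-0.9,0,0],"rotation": [0,0,0]},{"xyz": [-0.4,0,0],"rotation": [0,0,0]}])

```text
time_s: 18.0
ee_pos: [442.3, -100.9, 163.0]
ee_rot: [0.79, 0.613, 0.0, 0.0]
ft_force: [0.8, 0.2, 0.7]
opening: 69.6
grip_force: 0.0
```

```bash
python3 - <<'E'
from h import *
im=snap("top","pics/t2.png")[135:215,130:265,::-1]
cv2.imwrite("pics/e.png",cv2.resize(im,None,fx=5.9,fy=5.9,interpolation=cv2.INTER_CUBIC))
E
```

```text
(no output)
```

View pics/e.png

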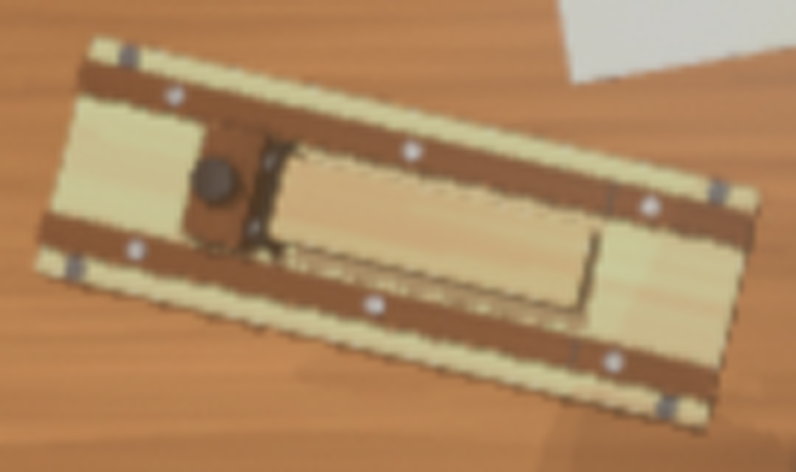

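The blank lies flat and centred in the channel, with its end at crop (280,200) touching the black buffer. The stop's knob is still at (213,180), where it was at the start, and the arm is clear, so I'm handing in.

```bash
python3 -c "
from station import ctrl
print(ctrl.hand_in())"
```

```text
the job is handed in; nothing more can be done
None
```

I laid the short blank in the channel, pressed it against the sprung buffer to about 8.5 N and released it there; the stop did not visibly move, I never touched the long batten, and I handed the job in at about 18 s, with no verdict returned.

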